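Lay up a draw-up kit and an injection kit

ROBOT

A 6-joint arm with a two-finger parallel gripper is mounted at the origin on the work surface; the furniture and walls round the work are solid. World frame = base frame: x ahead of the robot, y to its left, z up, the work surface at z = 0. Lengths are in m, angles in rad, forces in N, time in s.
With the tool pointing down it reaches from about 0.325 to 0.85 m from the base axis. Payload 15.5 kg.
Tool frame: the origin (TCP) lies between the finger pads; the fingertips stand 14 mm ahead of it and the grasp point (between the pads) lies 5 mm behind it; z points along the fingers, y is the line along which they close (so a half turn about z gives the same grasp; the last joint's range is limited). The gripper opens to 91 mm and grips with 3 to 60 N. Pads are 32 mm wide; open, the fingers measure 118 mm over their backs; the gripper's body (76 mm by 178 mm) begins 60 mm behind the grasp point.
Start: joints at [-1.377, 0.494, 1.345, -0, 1.302, -0.096], TCP at [0.179, -0.599, 0.228] pointing down, gripper open.
Joint ranges: [-2.91, 2.91], [-0.82, 2.16], [0.22, 2.67], [-1.22, 4.37], [0.12, 2.79], [-3.08, 3.08]. Speed limits (rad/s): [1.89, 1.89, 2.57, 3.01, 3.01, 3.01].

INTERFACE

Orientations are given as a 3x3 rotation matrix whose columns are the frame's x, y, z axes.
In Python, from rig import robot, eyes, finish_job, cut_out gives the robot as it stands.
- The arm moves only by the shell command python3 -m jog 'ROWS' [FORCE]. ROWS is JSON, one flat list of numbers, 5 for each row, row after row: the shift along the tool's x, y, z in m, then the turn about the tool's z in rad, then the closure in counts, from 0 (fully open) to 255 (shut). A call has 1 to 10 rows; each row is the pose to reach, as a shift and turn from the pose commanded when the call began, along the tool's axes at that moment; what a row does not reach only later rows make up. A row lasts 1/10 s, in which the tool goes at most 50 mm and 8.59 degrees, less where a joint would pass 70% of its speed; a pose out of reach is approached as far as the arm can. A call with a gripper value outside its range is refused whole. The fingers move at their own pace and stop on an object; FORCE is the grip in N (left out, the last holds). Time passes only in rows, so rows that repeat a pose let the fingers close. It gives the time, the measured TCP pose, the force, the opening and the grip force at its end, in the units of the state.
- robot.observe(): the state, without advancing time (a new reading comes with each control period).
- eyes.read_camera(name): name is "scene" or "top" or "wrist"; returns a dict with "img" (420x560x3 uint8, red, green, blue), "z_map" (420x560 float32, m along the optical axis (not along the pixel's ray), 0 where there is no reading), "fovy" (degrees; the focal length in pixels is half the picture's height over the tangent of half this angle, whatever the lens; pixels are square), "cx", "cy" (the principal point, pixels), "rvec" (rotation vector, rad) and "tvec" (3), from world to camera coordinates, as OpenCV has them; the wrist camera has in their place "tool_from_camera" (4x4, takes a point from camera to tool coordinates, whose origin is the TCP and whose axes are the flange's). Camera axes: x right, y down, z forward; pixel columns grow to the right and rows downward; lengths in m; the calibration is good to about 2 mm. A picture is of the moment at which its call begins: read the wrist's pose just before it.
- finish_job(): hands the job in; it is judged then, once.
Trained networks look in the newest picture that a camera, given by its name, has taken for a name from the list of things; names that differ only in an ending like _2 or _b are one class to them, and where a whole thing is asked for, a point or a joint stands for the part that bears it (a point fixed in the world has none). Each returns a list of dicts, best first, with "score" (0 to 1); they miss things now and then, are a little off and sometimes report something else, mostly with a low value. They report only what shows in the picture. A call takes as long as a camera call.
- cut_out(query, camera): "mask" (420x560 bool, what is visible of it) and "rect" ([left, top, right, bottom] in pixels, round what is visible of it).
The state is a dict: "t": time; "qpos": joint angles; "qvel": joint speeds; "tau": joint torques, N m; "tcp_pos": TCP position; "tcp_rot": TCP orientation; "contact_force": force on the tool from outside, world axes, zero at the start; "wrist_torque": the same for the moment, N m; "gripper_width": finger opening in m; "gripper_force": force on a finger pad.
Only numpy, scipy, OpenCV 4.12 (cv2) and the standard library are available. Lean on these libraries where they do the work, as an engineer would, in place of code of your own. Each camera call takes 0.05 s, during which the arm holds its last target. There are 200 camera calls.

TASK

Lay up the two kits on their grey boards: the wrapped syringe, the vial and the swab pack on the larger board (with the wide rectangle, circle and square), and the unwrapped filled syringe and the black pen on the smaller board (with the syringe shape and the narrow rectangle). Put each thing centred on its own outline and squarely along it, lying flat on the board, the vial standing upright; either end of a long thing may point either way.

Things in the scene. Friction and masses are not known exactly. Their poses are not given: they have to be found in the camera images.
- wrapped_syringe: Wrapped sterile syringe: a flat clear paper-and-film pouch, 38 mm wide (x), 195 mm long (y), 12 mm high, lying flat; the firm part is 34 mm wide and 184 mm long. Origin: centre of its underside; z up.
- filled_syringe: Unwrapped thin ready-filled syringe with a capped needle, lying flat on the bare worktop between the two boards (not one of the row of syringes far off to the right). Long axis y, 164 mm; body about 10 mm wide and 12 mm high, 23 mm wide at the finger flange (y = -48 mm). The plunger end is at -y, the needle cap at +y. Origin: middle of its length, on the underside, with the barrel's centre line at x = +1 mm; the barrel (y from -48 to +23 mm) is the place to grip, across x.
- black_pen: Black pen lying flat on the bare worktop between the two boards (not the one on the papers far off to the right), 142 mm long (y), 12 mm wide, 10 mm high with a clip on one side (+x) near its -y end. Origin: middle of its length, on its underside; the round barrel is 10 mm thick, its centre line at x = -1 mm; grip across x.
- vial: Small glass vial with a crimped cap, standing upright: body 22 mm in diameter up to 39 mm height, 47 mm high with the cap. Origin: centre of its underside; z up along its axis.
- swab_pack: Small flat banded stack of swab sachets, 50 x 50 x 9 mm, lying flat. Origin: centre of its underside; sides along x and y.
- drawup_board: Draw-up kit board: the larger grey flat board, 130 mm (x) by 220 mm (y), 4 mm thick, fixed on the worktop, no rim. Three white outlines drawn on it: a wide long rectangle for the wrapped syringe, centre at (x -35, y 0) mm, long side along y; a circle for the vial, centre at (+30, +60) mm; a square for the swab pack, centre at (+30, -50) mm, sides along x and y. Origin: centre of its underside; top at z = 4 mm.
- injection_board: Injection kit board: the smaller grey flat board, 130 mm (x) by 185 mm (y), 4 mm thick, fixed on the worktop, no rim. Two white outlines drawn on it, both with their long side along y: a syringe shape with a cross-bar for the filled syringe, centre at (x -35, y 0) mm; a narrow plain rectangle for the pen, centre at (+35, 0) mm. Origin: centre of its underside; top at z = 4 mm.

How it is judged:
At the end, for the whole second after the job is handed in: Each thing rests flat (vial upright), released and still, on its board, centred on its outline within 12 mm (filled syringe, pen: 14 mm across; long things: 15 mm along), long things within 0.2 rad of its direction either way round, swab pack square within 0.25 rad, vial within 0.2 rad of upright (x of wrapped_syringe in the frame of drawup_board between -0.047 and -0.023 m and y of wrapped_syringe in the frame of drawup_board between -0.015 and 0.015 m and z of wrapped_syringe in the frame of drawup_board between -0.003 and 0.01 m and angle between the y axis of wrapped_syringe and the y axis of drawup_board, either way round below 0.2 rad and angle between each of wrapped_syringe, vial, swab_pack's own z axis and vertical below 0.2 rad and linear speed of each of wrapped_syringe, vial, swab_pack, filled_syringe, black_pen below 0.02 m/s and x of vial in the frame of drawup_board between 0.018 and 0.042 m and y of vial in the frame of drawup_board between 0.048 and 0.072 m and z of vial in the frame of drawup_board between -0.003 and 0.01 m and x of swab_pack in the frame of drawup_board between 0.018 and 0.042 m and y of swab_pack in the frame of drawup_board between -0.062 and -0.038 m and z of swab_pack in the frame of drawup_board between -0.003 and 0.01 m and (angle between the y axis of swab_pack and the y axis of drawup_board, either way round below 0.25 rad or angle between the x axis of swab_pack and the y axis of drawup_board, either way round below 0.25 rad) and x of filled_syringe in the frame of injection_board between -0.049 and -0.021 m and y of filled_syringe in the frame of injection_board between -0.015 and 0.015 m and z of filled_syringe in the frame of injection_board between -0.003 and 0.018 m and angle between the y axis of each of filled_syringe, black_pen and the y axis of injection_board, either way round below 0.2 rad and x of black_pen in the frame of injection_board between 0.021 and 0.049 m and y of black_pen in the frame of injection_board between -0.015 and 0.015 m and z of black_pen in the frame of injection_board between -0.003 and 0.018 m); the robot touches nothing.
It also fails if it takes over 128 s, if anything falls off the work surface, if the arm or the gripper's body presses on something with over 40 N, if the wrist force passes 120 N, or if a joint passes its speed limit or range.

## Working session

There is one attempt and no reset: what is moved stays moved. The work goes in short steps, Python scripts to look and compute and a shell command to move; the robot and the scene stay as the last step left them, time stands still between calls to the robot, and variables do not carry over. Pictures are saved under pics/ and viewed, at most 17 in all, crops included, and the job is handed in when it is done.

```bash
ls; mkdir -p pics; cat > h.py <<'E'
import numpy as np, cv2
from rig import robot, eyes, finish_job, cut_out
def cam(name):
    s=robot.observe(); c=eyes.read_camera(name)
    f=210/np.tan(np.radians(c["fovy"])/2)
    if "rvec" in c:
        R=cv2.Rodrigues(np.array(c["rvec"],float))[0]; t=np.array(c["tvec"],float).ravel()
        Rw,tw=R.T,-R.T@t
    else:
        T=np.array(c["tool_from_camera"]); A=np.array(s["tcp_rot"]).reshape(3,3)
        Rw=A@T[:3,:3]; tw=A@T[:3,3]+np.array(s["tcp_pos"])
    v,u=np.mgrid[:420,:560]; z=c["z_map"]
    P=np.dstack([(u-c["cx"])/f*z,(v-c["cy"])/f*z,z])@Rw.T+tw
    P[z==0]=np.nan
    return c,P,(f,Rw,tw)
def save(img,n): cv2.imwrite("pics/"+n,img[:,:,::-1])
def find(q,name,P):
    out=[]
    for d in cut_out(q,name)[:3]:
        m=d["mask"]; p=P[m]; p=p[~np.isnan(p[:,0])]
        if len(p)<5: continue
        (cx,cy),(w,h),a=cv2.minAreaRect((p[:,:2]*1000).astype(np.float32))
        med=np.median(p,0)
        if w>h: ang=a
        else: ang=a+90
        out.append((d["score"],(cx,cy),(max(w,h),min(w,h)),ang,med,np.percentile(p[:,2],[5,95])))
        print(q,round(d["score"],2),"rect",[int(x) for x in d["rect"]],"ctr mm",round(cx),round(cy),"size",round(max(w,h)),round(min(w,h)),"long-axis deg %.1f"%ang,"z mm",np.round(np.percentile(p[:,2],[5,50,95])*1000,0))
    return out
E
cat > look.py <<'E'
import sys
from h import *
for n in sys.argv[1].split(','):
    c,P,_=cam(n); save(c["img"],n+sys.argv[2]+".png"); print(n)
    for q in (sys.argv[3].split(',') if len(sys.argv)>3 else ["wrapped_syringe","filled_syringe","black_pen","vial","swab_pack","drawup_board","injection_board"]): find(q,n,P)
E
python3 look.py top,scene 0
```

```text
pics
top
wrapped_syringe 0.98 rect [242, 255, 325, 276] ctr mm 434 4 size 197 43 long-axis deg 95.6 z mm [ 7. 11. 14.]
wrapped_syringe 0.46 rect [255, 202, 306, 207] ctr mm 585 11 size 122 11 long-axis deg 98.9 z mm [ 5.  9. 12.]
filled_syringe 0.51 rect [261, 230, 315, 239] ctr mm 510 -8 size 134 13 long-axis deg 91.1 z mm [ 6. 10. 13.]
black_pen 0.55 rect [257, 203, 305, 208] ctr mm 588 7 size 115 11 long-axis deg 96.2 z mm [ 5.  9. 12.]
vial 0.46 rect [220, 165, 227, 170] ctr mm 667 153 size 18 13 long-axis deg 145.8 z mm [19. 35. 49.]
swab_pack 0.85 rect [342, 160, 361, 181] ctr mm 676 -167 size 52 47 long-axis deg 160.3 z mm [ 6.  9. 12.]
drawup_board 0.75 rect [127, 222, 220, 279] ctr mm 466 271 size 227 134 long-axis deg 89.9 z mm [2. 5. 8.]
injection_board 0.82 rect [351, 224, 433, 296] ctr mm 459 -263 size 185 132 long-axis deg 76.9 z mm [2. 5. 8.]
scene
wrapped_syringe 0.56 rect [278, 224, 339, 278] ctr mm 440 -3 size 211 50 long-axis deg 95.6 z mm [-1. 10. 12.]
filled_syringe 0.6 rect [264, 217, 307, 253] ctr mm 514 1 size 160 24 long-axis deg 93.8 z mm [-0.  7. 11.]
black_pen 0.71 rect [241, 211, 281, 241] ctr mm 591 19 size 126 18 long-axis deg 96.2 z mm [ 0.  7. 10.]
vial 0.41 rect [191, 222, 201, 240] ctr mm 667 159 size 19 15 long-axis deg 98.9 z mm [ 8. 28. 47.]
swab_pack 0.77 rect [277, 175, 298, 185] ctr mm 674 -164 size 48 47 long-axis deg 69.8 z mm [ 5.  8. 11.]
drawup_board 0.6 rect [153, 266, 273, 362] ctr mm 469 272 size 224 136 long-axis deg 88.6 z mm [1. 4. 6.]
injection_board 0.72 rect [330, 183, 369, 223] ctr mm 509 -223 size 174 83 long-axis deg 114.2 z mm [1. 4. 6.]
```

```bash
python3 - <<'E'
import cv2
a=cv2.imread('pics/top0.png')[130:310,110:450]; cv2.imwrite('pics/topc.png',cv2.resize(a,None,fx=2.3,fy=2.3,interpolation=cv2.INTER_CUBIC))
E
```

```text
(no output)
```

View pics/topc.png

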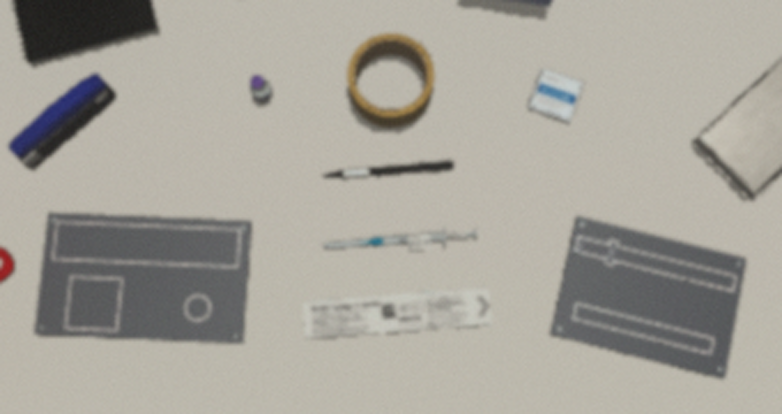

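View pics/scene0.png

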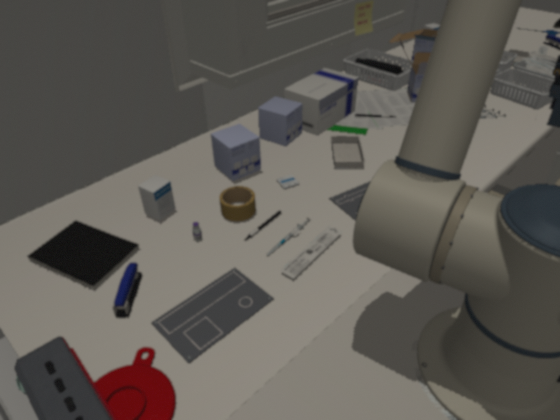

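The top crop shows the larger board on the left: rectangle at the top, square lower left, circle lower right. The smaller board is on the right, tilted, with the syringe shape at the top. Between them lie the pen (390,170), syringe (400,240) and pouch (398,313). The vial is at (260,90) and the swab pack at (556,95), which matches the detections.

```bash
cat > st.py <<'E'
from h import *
s=robot.observe(); R=np.array(s["tcp_rot"]).reshape(3,3)
print(s["t"],np.round(s["tcp_pos"],4),np.round(R,3).tolist(),"yaw y-axis deg",np.degrees(np.arctan2(R[1,1],R[0,1])).round(1),s["gripper_width"],np.round(s["qpos"],2))
E
cat > go.py <<'E'
# args: target x y z (mm, or tcp z), closing-axis direction deg -> shift in tool axes, turn
import sys
from h import *
x,y,z,a=map(float,sys.argv[1:5]); s=robot.observe(); R=np.array(s["tcp_rot"]).reshape(3,3)
d=R.T@(np.array([x,y,z])/1000-s["tcp_pos"])
cur=np.arctan2(R[1,1],R[0,1]); t=-(np.radians(a)-cur)  # tool z down
t=(t+np.pi/2)%np.pi-np.pi/2
print("shift",np.round(d,4),"turn",round(t,3),"q6",round(s["qpos"][5],2),"dist",round(np.linalg.norm(d),3))
E
python3 st.py; python3 go.py 480 -10 330 0; python3 go.py 459 -263 300 0
```

```text
0.8 [ 0.1786 -0.5989  0.2279] [[0.958, 0.286, 0.0], [0.286, -0.958, -0.0], [0.0, 0.0, -1.0]] yaw y-axis deg -73.4 0.09140968222471021 [-1.38  0.49  1.35  0.    1.3  -0.1 ]
shift [ 0.4571 -0.4783 -0.1021] turn -1.281 q6 -0.1 dist 0.669
shift [ 0.3647 -0.2418 -0.0721] turn -1.281 q6 -0.1 dist 0.443
```

```bash
python3 -m jog '[0.3647,-0.2418,-0.0721,-1.281,0, 0.3647,-0.2418,-0.0721,-1.281,0, 0.3647,-0.2418,-0.0721,-1.281,0, 0.3647,-0.2418,-0.0721,-1.281,0, 0.3647,-0.2418,-0.0721,-1.281,0, 0.3647,-0.2418,-0.0721,-1.281,0, 0.3647,-0.2418,-0.0721,-1.281,0, 0.3647,-0.2418,-0.0721,-1.281,0, 0.3647,-0.2418,-0.0721,-1.281,0, 0.3647,-0.2418,-0.0721,-1.281,0]'; python3 look.py wrist,top 1; python3 go.py 480 -10 330 0
```

```text
t: 1.8
tcp_pos: [0.4619, -0.2595, 0.3011]
tcp_rot: [[-0.008, 1.0, 0.002], [1.0, 0.008, -0.0], [-0.0, 0.002, -1.0]]
contact_force: [-0.5, -0.5, -0.4]
gripper_width: 0.0913
gripper_force: 0.0
wrist
wrapped_syringe 0.84 rect [255, 0, 289, 55] ctr mm 440 -64 size 63 40 long-axis deg 95.3 z mm [ 9. 10. 12.]
filled_syringe 0.58 rect [323, 1, 337, 46] ctr mm 515 -57 size 48 21 long-axis deg 85.8 z mm [ 2.  8. 12.]
black_pen 0.51 rect [390, 0, 398, 23] ctr mm 593 -43 size 25 11 long-axis deg 95.6 z mm [ 3.  8. 11.]
black_pen 0.3 rect [422, 91, 472, 138] ctr mm 674 -167 size 50 49 long-axis deg 70.9 z mm [ 7.  9. 10.]
swab_pack 0.96 rect [420, 88, 466, 139] ctr mm 676 -168 size 53 50 long-axis deg 160.9 z mm [ 7.  9. 10.]
drawup_board 0.64 rect [324, 2, 337, 44] ctr mm 515 -57 size 48 21 long-axis deg 84.1 z mm [ 4.  8. 12.]
injection_board 0.9 rect [228, 104, 342, 248] ctr mm 458 -262 size 189 131 long-axis deg 76.5 z mm [3. 4. 6.]
top
wrapped_syringe 0.67 rect [242, 256, 324, 279] ctr mm 434 1 size 196 39 long-axis deg 95.7 z mm [ 8. 11. 14.]
filled_syringe 0.65 rect [253, 233, 319, 239] ctr mm 508 -2 size 157 16 long-axis deg 95.8 z mm [ 5.  9. 13.]
vial 0.41 rect [220, 165, 230, 172] ctr mm 667 153 size 18 12 long-axis deg 145.9 z mm [18. 34. 49.]
swab_pack 0.67 rect [337, 160, 363, 185] ctr mm 676 -168 size 54 52 long-axis deg 159.7 z mm [ 3.  9. 12.]
drawup_board 0.75 rect [128, 221, 217, 282] ctr mm 466 271 size 220 131 long-axis deg 88.9 z mm [2. 5. 8.]
drawup_board 0.55 rect [340, 163, 361, 185] ctr mm 674 -166 size 49 49 long-axis deg 159.0 z mm [ 6.  9. 12.]
injection_board 0.6 rect [353, 225, 433, 299] ctr mm 458 -263 size 187 131 long-axis deg 76.5 z mm [2. 5. 7.]
shift [ 0.2531  0.021  -0.03  ] turn -0.0 q6 -0.63 dist 0.256
```

View pics/wrist1.png

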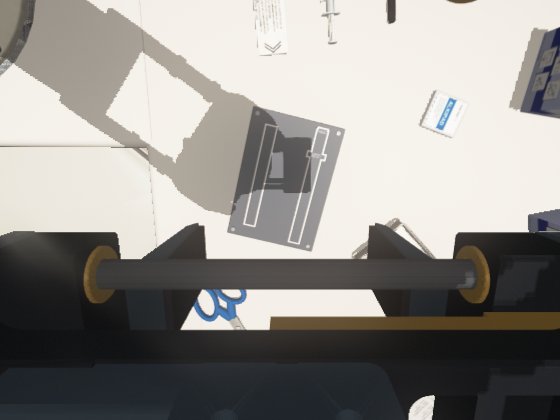

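The wrist view shows the smaller board at about (287,178), tilted, with the crossbar outline on its far side and the swab pack at (444,112). Next I look over the middle.

```bash
python3 -m jog '[0.2,0.03,-0.03,0,0, 0.2,0.03,-0.03,0,0, 0.2,0.03,-0.03,0,0, 0.2,0.03,-0.03,0,0, 0.2,0.03,-0.03,0,0, 0.2,0.03,-0.03,0,0, 0.2,0.03,-0.03,0,0]'; python3 look.py wrist 2; python3 st.py
```

```text
t: 3.3
tcp_pos: [0.4889, -0.0637, 0.3298]
tcp_rot: [[0.0, 1.0, -0.0], [1.0, -0.0, -0.0], [-0.0, -0.0, -1.0]]
contact_force: [-0.4, 0.2, -0.6]
gripper_width: 0.0908
gripper_force: 0.0
wrist
wrapped_syringe 0.85 rect [227, 57, 270, 201] ctr mm 432 3 size 198 40 long-axis deg 95.7 z mm [ 9. 10. 12.]
filled_syringe 0.71 rect [297, 78, 309, 187] ctr mm 508 0 size 159 17 long-axis deg 94.5 z mm [ 5.  8. 11.]
black_pen 0.75 rect [352, 73, 363, 172] ctr mm 588 15 size 138 12 long-axis deg 96.0 z mm [ 5.  8. 10.]
vial 0.59 rect [297, 74, 309, 190] ctr mm 508 1 size 162 19 long-axis deg 94.6 z mm [ 5.  8. 11.]
vial 0.58 rect [415, 0, 443, 26] ctr mm 677 162 size 41 21 long-axis deg 45.1 z mm [ 7. 31. 48.]
swab_pack 0.85 rect [394, 227, 426, 247] ctr mm 679 -154 size 49 24 long-axis deg 159.4 z mm [ 7.  9. 11.]
drawup_board 0.83 rect [219, 0, 319, 15] ctr mm 464 167 size 130 16 long-axis deg 0.4 z mm [1. 4. 5.]
injection_board 0.72 rect [220, 237, 319, 329] ctr mm 474 -185 size 311 133 long-axis deg 78.1 z mm [3. 4. 6.]
3.7 [ 0.489  -0.0635  0.3299] [[0.001, 1.0, -0.0], [1.0, -0.001, 0.0], [0.0, -0.0, -1.0]] yaw y-axis deg -0.0 0.09134492444125511 [-0.25  0.21  1.5   0.    1.43 -0.25]
```

View pics/wrist2.png

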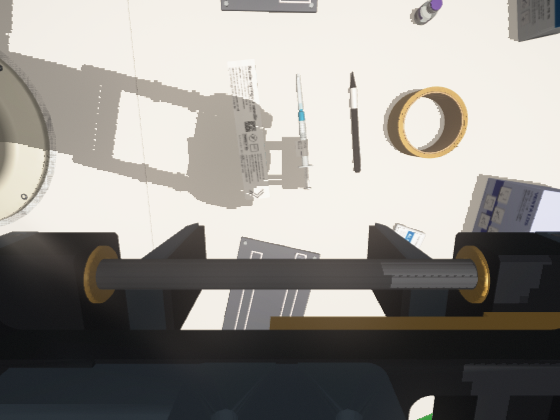

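Pouch, syringe and pen are at (250,130), (303,130) and (356,122), the vial at (428,10) and the tape ring at (430,122). All match the measurements. I take the pen first.

```bash
python3 -m jog '[0.0785,0.099,0.26,-0.105,150, 0.0785,0.099,0.26,-0.105,150, 0.0785,0.099,0.26,-0.105,150, 0.0785,0.099,0.26,-0.105,150, 0.0785,0.099,0.26,-0.105,150, 0.0785,0.099,0.26,-0.105,150, 0.0785,0.099,0.26,-0.105,150, 0.0785,0.099,0.29,-0.105,150, 0.0785,0.099,0.312,-0.105,150, 0.0785,0.099,0.312,-0.105,150]' 20; python3 -m jog '[0,0,0,0,255, 0,0,0,0,255, 0,0,0,0,255, 0,0,0,0,255, 0,0,0,0,255, 0,0,0,0,255, 0,0,-0.04,0,255, 0,0,-0.08,0,255, 0,0,-0.08,0,255]'; python3 go.py 424 -254 100 -13.5
```

```text
t: 4.7
tcp_pos: [0.5867, 0.0151, 0.0171]
tcp_rot: [[-0.104, 0.995, -0.003], [0.995, 0.104, 0.0], [0.0, -0.003, -1.0]]
contact_force: [0.4, -0.3, 0.6]
gripper_width: 0.0376
gripper_force: 0.0
t: 5.6
tcp_pos: [0.5906, 0.0154, 0.103]
tcp_rot: [[-0.105, 0.994, 0.007], [0.994, 0.105, -0.001], [-0.001, 0.007, -1.0]]
contact_force: [0.4, -1.0, -1.1]
gripper_width: 0.0086
gripper_force: 20.0
shift [-0.2504 -0.194   0.0019] turn 0.341 q6 -0.18 dist 0.317
```

```bash
python3 -m jog '[-0.2504,-0.193,0,0.34,255, -0.2504,-0.193,0,0.34,255, -0.2504,-0.193,0,0.34,255, -0.2504,-0.193,0,0.34,255, -0.2504,-0.193,0,0.34,255, -0.2504,-0.193,0,0.34,255, -0.2504,-0.193,0,0.34,255, -0.2504,-0.193,0,0.34,255, -0.2504,-0.193,0,0.34,255, -0.2504,-0.193,0,0.34,255]'; python3 go.py 424 -254 22 -13.5; python3 look.py wrist 3 black_pen,injection_board
```

```text
t: 6.6
tcp_pos: [0.4228, -0.2528, 0.098]
tcp_rot: [[0.232, 0.973, -0.0], [0.973, -0.232, 0.0], [0.0, -0.0, -1.0]]
contact_force: [1.2, -0.3, 0.4]
gripper_width: 0.0078
gripper_force: 20.0
shift [-0.0009  0.0015  0.076 ] turn 0.002 q6 -0.43 dist 0.076
wrist
black_pen 0.73 rect [278, 123, 297, 318] ctr mm 420 -256 size 147 14 long-axis deg 75.6 z mm [85. 87. 89.]
injection_board 0.59 rect [243, 95, 422, 251] ctr mm 465 -231 size 135 122 long-axis deg 166.6 z mm [3. 4. 5.]
```

View pics/wrist3.png

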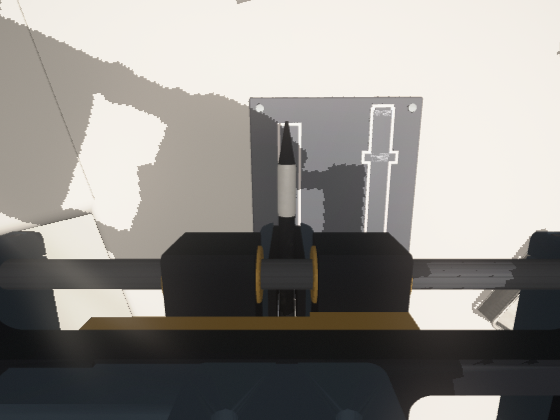

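The pen is in the grip over its narrow outline at (289,140). I place it.

```bash
python3 -m jog '[-0.001,0.002,0.04,0,255, -0.001,0.002,0.065,0,255, -0.001,0.002,0.0755,0,255, -0.001,0.002,0.0755,0,255, -0.001,0.002,0.0755,0,180, -0.001,0.002,0.0755,0,180, -0.001,0.002,0.0755,0,180, -0.001,0.002,0.0755,0,180, -0.001,0.002,0.05,0,180, -0.001,0.002,0,0,180]';  python3 go.py 508 0 80 4.5; python3 look.py top 4 black_pen,filled_syringe
```

```text
t: 7.75
tcp_pos: [0.4226, -0.2542, 0.0969]
tcp_rot: [[0.233, 0.972, -0.004], [0.972, -0.233, 0.003], [0.002, -0.005, -1.0]]
contact_force: [1.0, -1.3, 0.3]
gripper_width: 0.0267
gripper_force: 0.0
shift [0.267  0.0239 0.0173] turn -0.314 q6 -0.43 dist 0.269
top
```

```bash
python3 -m jog '[0.257,0.027,0.018,-0.314,150, 0.257,0.027,0.018,-0.314,150, 0.257,0.027,0.018,-0.314,150, 0.257,0.027,0.018,-0.314,150, 0.257,0.027,0.018,-0.314,150, 0.257,0.027,0.018,-0.314,150, 0.257,0.027,0.018,-0.314,150, 0.257,0.027,0.018,-0.314,150]'; python3 look.py wrist 5 black_pen,injection_board,filled_syringe,wrapped_syringe; python3 go.py 508.5 -10 17.5 4.5
```

```text
t: 8.7
tcp_pos: [0.5096, -0.0121, 0.0796]
tcp_rot: [[-0.079, 0.997, -0.001], [0.997, 0.079, -0.0], [-0.0, -0.001, -1.0]]
contact_force: [0.2, -1.0, 0.4]
gripper_width: 0.0375
gripper_force: 0.0
wrist
filled_syringe 0.82 rect [277, 86, 301, 309] ctr mm 508 -1 size 167 19 long-axis deg 95.7 z mm [ 6.  8. 11.]
wrapped_syringe 0.64 rect [142, 48, 218, 251] ctr mm 444 33 size 142 75 long-axis deg 95.7 z mm [ 9. 10. 12.]
shift [ 0.0027 -0.0012  0.0626] turn -0.001 q6 -0.22 dist 0.063
```

View pics/wrist5.png

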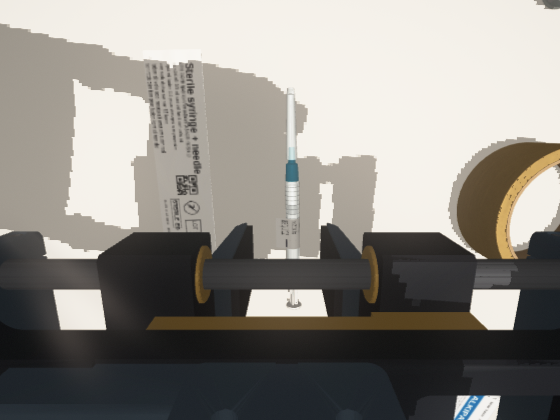

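The syringe runs between the fingers along column 292, needle cap at the top. I grip it.

```bash
python3 -m jog '[0,0.001,0.04,0,150, 0,0.001,0.062,0,150, 0,0.001,0.062,0,150, 0,0.001,0.062,0,255, 0,0.001,0.062,0,255, 0,0.001,0.062,0,255, 0,0.001,0.062,0,255, 0,0.001,0.062,0,255, 0,0.001,0.03,0,255, 0,0.001,-0.02,0,255]' 15; python3 go.py 490 -280 100 -13.5
```

```text
t: 9.95
tcp_pos: [0.5095, -0.0112, 0.0992]
tcp_rot: [[-0.079, 0.997, -0.005], [0.997, 0.079, 0.001], [0.001, -0.005, -1.0]]
contact_force: [1.4, 0.3, -0.6]
gripper_width: 0.0095
gripper_force: 15.0
shift [-0.2664 -0.0406 -0.0009] turn 0.315 q6 -0.22 dist 0.269
```

```bash
python3 -m jog '[-0.2664,-0.0406,0,0.314,255, -0.2664,-0.0406,0,0.314,255, -0.2664,-0.0406,0,0.314,255, -0.2664,-0.0406,0,0.314,255, -0.2664,-0.0406,0,0.314,255, -0.2664,-0.0406,0,0.314,255, -0.2664,-0.0406,0,0.314,255, -0.2664,-0.0406,0,0.314,255, -0.2664,-0.0406,0,0.314,255]'; python3 look.py wrist 6 black_pen,filled_syringe; python3 go.py 490 -280 22 -13.5; 
```

```text
t: 10.85
tcp_pos: [0.4916, -0.2788, 0.1]
tcp_rot: [[0.232, 0.973, -0.001], [0.973, -0.232, 0.001], [0.0, -0.001, -1.0]]
contact_force: [-0.1, 0.3, 0.3]
gripper_width: 0.0095
gripper_force: 15.0
wrist
black_pen 0.84 rect [189, 115, 203, 231] ctr mm 429 -230 size 89 10 long-axis deg 76.6 z mm [10. 12. 14.]
black_pen 0.54 rect [276, 71, 293, 319] ctr mm 492 -272 size 198 11 long-axis deg 76.8 z mm [87. 90. 92.]
filled_syringe 0.77 rect [279, 72, 294, 318] ctr mm 493 -270 size 201 13 long-axis deg 77.0 z mm [87. 90. 92.]
shift [-0.0013 -0.0016  0.0781] turn 0.002 q6 -0.39 dist 0.078
```

View pics/wrist6.png

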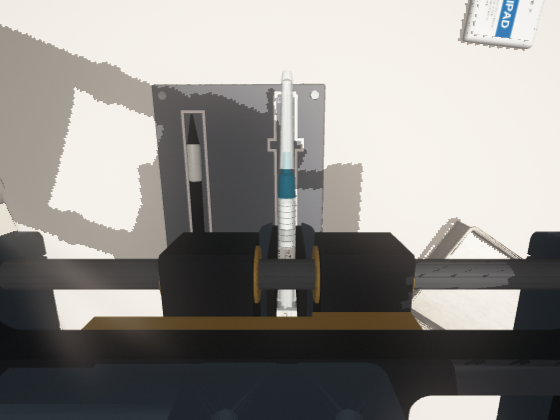

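The pen lies inside its outline at (195,170), and the syringe is lined up over its shape at (287,150). I place it and go on to the swab pack.

```bash
python3 -m jog '[-0.001,-0.001,0.04,0,255, -0.001,-0.001,0.065,0,255, -0.001,-0.001,0.0775,0,255, -0.001,-0.001,0.0775,0,255, -0.001,-0.001,0.0775,0,180, -0.001,-0.001,0.0775,0,180, -0.001,-0.001,0.0775,0,180, -0.001,-0.001,0.0775,0,180, -0.001,-0.001,0.05,0,180, -0.001,-0.001,0,0,180]';  python3 go.py 675 -167 80 -20;python3 go.py 675 -167 80 70
```

```text
t: 12.0
tcp_pos: [0.4889, -0.2799, 0.0987]
tcp_rot: [[0.233, 0.972, -0.004], [0.972, -0.233, 0.003], [0.002, -0.005, -1.0]]
contact_force: [1.5, -0.8, 0.4]
gripper_width: 0.0268
gripper_force: 0.0
shift [0.1532 0.1548 0.0182] turn 0.114 q6 -0.39 dist 0.219
shift [0.1532 0.1548 0.0182] turn -1.457 q6 -0.39 dist 0.219
```

```bash
python3 go.py 432 3 80 5.7
```

```text
shift [ 0.2619 -0.1212  0.0198] turn -0.335 q6 -0.39 dist 0.289
```

```bash
python3 -m jog '[0,0,0,0,90, 0.262,-0.121,0.02,-0.335,70, 0.262,-0.121,0.02,-0.335,70, 0.262,-0.121,0.02,-0.335,70, 0.262,-0.121,0.02,-0.335,70, 0.262,-0.121,0.02,-0.335,70, 0.262,-0.121,0.02,-0.335,70, 0.262,-0.121,0.02,-0.335,70, 0.262,-0.121,0.02,-0.335,70, 0.262,-0.121,0.02,-0.335,70]'; python3 look.py wrist 7 wrapped_syringe; python3 go.py 432 3 17 5.7
```

```text
t: 13.0
tcp_pos: [0.4344, 0.0013, 0.0802]
tcp_rot: [[-0.099, 0.995, 0.001], [0.995, 0.099, -0.0], [-0.0, 0.001, -1.0]]
contact_force: [0.2, -1.0, 0.5]
gripper_width: 0.0662
gripper_force: 0.0
wrist
wrapped_syringe 0.82 rect [258, 80, 317, 316] ctr mm 432 12 size 175 40 long-axis deg 95.4 z mm [ 9. 10. 12.]
shift [ 0.0023 -0.0022  0.0631] turn -0.001 q6 -0.23 dist 0.063
```

View pics/wrist7.png

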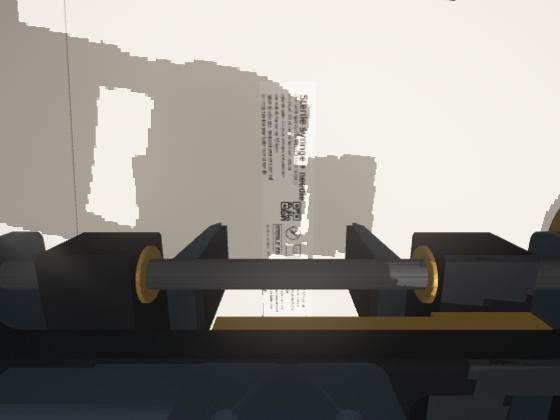

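The pouch lies straight between the fingers at column 288. I grip it.

```bash
python3 -m jog '[0.002,-0.001,0.04,0,70, 0.002,-0.001,0.063,0,70, 0.002,-0.001,0.063,0,70, 0.002,-0.001,0.063,0,255, 0.002,-0.001,0.063,0,255, 0.002,-0.001,0.063,0,255, 0.002,-0.001,0.063,0,255, 0.002,-0.001,0.063,0,255, 0.002,-0.001,0.03,0,255, 0.002,-0.001,-0.02,0,255]' 25; python3 go.py 501 260 130 0
```

```text
t: 14.1
tcp_pos: [0.4312, 0.004, 0.0995]
tcp_rot: [[-0.1, 0.995, -0.005], [0.995, 0.1, 0.001], [0.001, -0.005, -1.0]]
contact_force: [1.9, 0.5, -1.0]
gripper_width: 0.0335
gripper_force: 25.0
shift [ 0.2478  0.0949 -0.0307] turn 0.1 q6 -0.23 dist 0.267
```

```bash
python3 -m jog '[0.247,0.095,-0.03,0.1,255, 0.247,0.095,-0.03,0.1,255, 0.247,0.095,-0.03,0.1,255, 0.247,0.095,-0.03,0.1,255, 0.247,0.095,-0.03,0.1,255, 0.247,0.095,-0.03,0.1,255, 0.247,0.095,-0.03,0.1,255, 0.247,0.095,-0.03,0.1,255, 0.247,0.095,-0.03,0.1,255]'; python3 look.py wrist,top 8 wrapped_syringe,drawup_board; python3 st.py
```

```text
t: 15.0
tcp_pos: [0.5019, 0.2578, 0.1297]
tcp_rot: [[0.001, 1.0, -0.001], [1.0, -0.001, -0.001], [-0.001, -0.001, -1.0]]
contact_force: [0.3, -0.7, -0.1]
gripper_width: 0.0337
gripper_force: 25.0
wrist
wrapped_syringe 0.9 rect [243, 66, 325, 318] ctr mm 500 262 size 230 68 long-axis deg 90.2 z mm [121. 123. 124.]
drawup_board 0.56 rect [167, 55, 326, 254] ctr mm 464 300 size 168 130 long-axis deg 88.2 z mm [3. 4. 5.]
top
wrapped_syringe 0.75 rect [363, 233, 428, 255] ctr mm 489 -268 size 159 19 long-axis deg 78.3 z mm [ 5. 13. 17.]
wrapped_syringe 0.58 rect [161, 220, 212, 240] ctr mm 511 211 size 102 59 long-axis deg 91.5 z mm [121. 124. 126.]
drawup_board 0.67 rect [162, 224, 220, 279] ctr mm 462 228 size 141 129 long-axis deg 91.2 z mm [2. 5. 8.]
15.3 [0.5025 0.2586 0.13  ] [[0.001, 1.0, -0.0], [1.0, -0.001, -0.0], [-0.0, -0.0, -1.0]] yaw y-axis deg -0.0 0.03387548579747791 [0.37 0.53 1.61 0.   1.01 0.37]
```

View pics/wrist8.png

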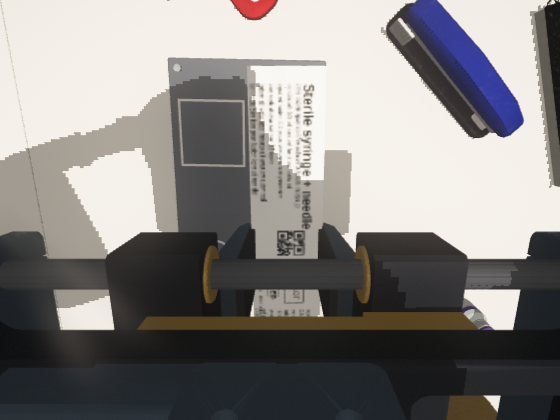

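The square outline shows at (212,132) and the pouch covers the wide rectangle. I measure the board's edges and square before lowering.

```bash
python3 - <<'E'
from h import *
c,P,_=cam("wrist")
g=c["img"].astype(int)
for (u0,v0) in [(167,57)]: pass
# square outline corners: threshold bright inside window
def w(u,v): return np.round(P[v,u]*1000,1)
W=g.sum(2)[85:180,172:255]; 
m=np.zeros((420,560),np.uint8); m[85:180,172:250]=(g[85:180,172:250].min(2)>150)
n,l,s,_=cv2.connectedComponentsWithStats(m); i=1+np.argmax(s[1:,4]); p=P[l==i]; p=p[~np.isnan(p[:,0])]*1000
print("square",s[i],cv2.minAreaRect(p[:,:2].astype(np.float32)))
d=[x for x in cut_out("drawup_board","wrist")][0]["mask"]
L=[];T=[]
for v in range(70,225,5):
    u=np.where(d[v])[0]
    if len(u): L.append(w(u[0],v))
for u in range(180,320,5):
    v=np.where(d[:,u])[0]
    if len(v) and v[0]<80: T.append(w(u,v[0]))
L=np.array(L);T=np.array(T); L=L[~np.isnan(L[:,0])];T=T[~np.isnan(T[:,0])]
print("left x(y)",np.polyfit(L[:,1],L[:,0],1),L[:,0].round(0)[:30]); print("top y(x)",np.polyfit(T[:,0],T[:,1],1),np.median(T,0))
E
```

```text
square [220 102  23  33  55] ((460.38970947265625, 340.0513000488281), (15.282599449157715, 31.613101959228516), 34.1453742980957)
left x(y) [1.93540899e-02 3.96086873e+02] [404. 403. 403. 403. 403. 402. 403. 403. 402. 403. 402. 402. 402. 403.
 402. 402. 402. 402. 401. 402. 402. 401. 402. 402. 401. 402. 401. 401.
 401. 401.]
top y(x) [-1.78542830e-02  3.89780737e+02] [469.05 381.55   3.4 ]
```

```bash
python3 -m jog '[0.012,-0.001,0.05,0.019,255, 0.012,-0.001,0.09,0.019,255, 0.012,-0.001,0.108,0.019,255, 0.012,-0.001,0.108,0.019,255, 0.012,-0.001,0.108,0.019,110, 0.012,-0.001,0.108,0.019,110, 0.012,-0.001,0.108,0.019,110, 0.012,-0.001,0.108,0.019,110, 0.012,-0.001,0.06,0.019,110, 0.012,-0.001,0.01,0.019,110]'; python3 -m jog '[0,0,-0.05,0,0, 0,0,-0.1,0,0]'; python3 go.py 667 150 150 0; python3 look.py wrist,top 9 vial,wrapped_syringe
```

```text
t: 16.4
tcp_pos: [0.5004, 0.2707, 0.1202]
tcp_rot: [[0.019, 1.0, -0.003], [1.0, -0.019, -0.001], [-0.001, -0.003, -1.0]]
contact_force: [1.4, 0.8, 0.5]
gripper_width: 0.052
gripper_force: 0.0
t: 16.6
tcp_pos: [0.5011, 0.2709, 0.2224]
tcp_rot: [[0.019, 1.0, 0.0], [1.0, -0.019, 0.0], [0.0, 0.0, -1.0]]
contact_force: [0.1, 0.2, 0.4]
gripper_width: 0.0652
gripper_force: 0.0
shift [-0.1177  0.1682  0.0724] turn -0.019 q6 0.41 dist 0.218
wrist
wrapped_syringe 0.85 rect [266, 104, 305, 260] ctr mm 500 278 size 181 42 long-axis deg 88.9 z mm [12. 14. 16.]
top
wrapped_syringe 0.72 rect [136, 230, 213, 247] ctr mm 489 264 size 185 62 long-axis deg 88.6 z mm [12. 15. 18.]
```

View pics/wrist9.png

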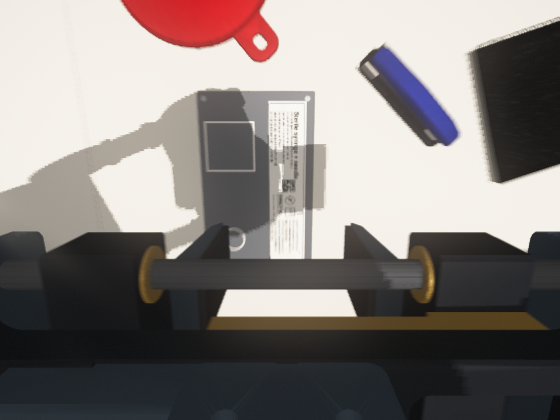

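The pouch lies squarely in its rectangle at (286,180). Next, the vial.

```bash
python3 -m jog '[-0.16,0.168,0.05,-0.019,60, -0.16,0.168,0.05,-0.019,60, -0.16,0.168,0.05,-0.019,60, -0.16,0.168,0.05,-0.019,60, -0.16,0.168,0.05,-0.019,60, -0.16,0.168,0.05,-0.019,60, -0.16,0.168,0.05,-0.019,60, -0.16,0.168,0.05,-0.019,60]'; python3 look.py wrist 10 vial; python3 st.py
```

```text
t: 17.7
tcp_pos: [0.6653, 0.1087, 0.1691]
tcp_rot: [[-0.001, 1.0, -0.002], [1.0, 0.001, 0.0], [0.0, -0.002, -1.0]]
contact_force: [-0.5, -0.1, 0.2]
gripper_width: 0.0696
gripper_force: 0.0
wrist
vial 0.85 rect [285, 140, 307, 166] ctr mm 670 156 size 21 20 long-axis deg 91.1 z mm [29. 46. 48.]
17.8 [0.6656 0.109  0.17  ] [[-0.001, 1.0, -0.001], [1.0, 0.001, 0.0], [0.0, -0.001, -1.0]] yaw y-axis deg 0.1 0.06987441055493966 [0.07 0.62 1.28 0.   1.25 0.07]
```

View pics/wrist10.png

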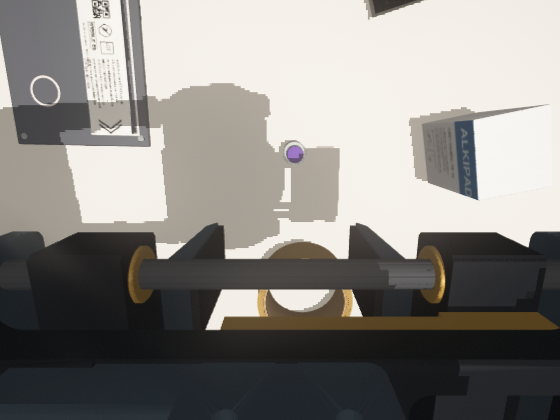

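The vial cap is at (294,153), the tape ring is behind it, and the tall box on the right clears the gripper.

```bash
python3 -m jog '[0.047,0.0045,0.03,0,60, 0.047,0.0045,0.08,0,60, 0.047,0.0045,0.125,0,60, 0.047,0.0045,0.147,0,60, 0.047,0.0045,0.147,0,60, 0.047,0.0045,0.147,0,255, 0.047,0.0045,0.147,0,255, 0.047,0.0045,0.147,0,255, 0.047,0.0045,0.147,0,255, 0.047,0.0045,0.147,0,255]' 20; python3 -m jog '[0,0,0,0,255, 0,0,-0.04,0,255, 0,0,-0.09,0,255, 0,0,-0.09,0,255]'; python3 go.py 434.8 211.6 113 -1
```

```text
t: 18.8
tcp_pos: [0.6712, 0.155, 0.0238]
tcp_rot: [[0.0, 1.0, 0.001], [1.0, -0.0, 0.0], [0.0, 0.001, -1.0]]
contact_force: [0.6, -0.5, 0.5]
gripper_width: 0.0328
gripper_force: 0.0
t: 19.2
tcp_pos: [0.6744, 0.1555, 0.1197]
tcp_rot: [[-0.0, 1.0, 0.01], [1.0, 0.0, 0.001], [0.001, 0.01, -1.0]]
contact_force: [0.7, 0.0, -0.8]
gripper_width: 0.0211
gripper_force: 20.0
shift [ 0.0561 -0.2397  0.0045] turn 0.017 q6 0.14 dist 0.246
```

```bash
python3 -m jog '[0.056,-0.237,0,0.017,255, 0.056,-0.237,0,0.017,255, 0.056,-0.237,0,0.017,255, 0.056,-0.237,0,0.017,255, 0.056,-0.237,0,0.017,255, 0.056,-0.237,0,0.017,255, 0.056,-0.237,0,0.017,255, 0.056,-0.237,0,0.017,255, 0.056,-0.237,0,0.017,255, 0.056,-0.237,0,0.017,255]'; python3 go.py 434.8 211.6 28.5 -1; python3 look.py wrist 11 vial
```

```text
t: 20.2
tcp_pos: [0.4347, 0.2108, 0.1129]
tcp_rot: [[0.018, 1.0, 0.0], [1.0, -0.018, 0.0], [0.0, 0.0, -1.0]]
contact_force: [-0.3, -0.2, -0.2]
gripper_width: 0.0211
gripper_force: 20.0
shift [0.0008 0.0001 0.0844] turn -0.0 q6 0.35 dist 0.084
wrist
vial 0.67 rect [270, 223, 305, 260] ctr mm 436 213 size 25 17 long-axis deg 140.5 z mm [ 89. 112. 126.]
```

```bash
python3 - <<'E'
from h import *
c,P,_=cam("wrist"); g=c["img"].astype(int)
m=(g[...,2]>g[...,1]+25)&(g[...,0]>g[...,1]+10); m[:180]=0;m[330:]=0;m[:,:200]=0;m[:,380:]=0
print(m.sum(),np.nanpercentile(P[m],[5,50,95],axis=0).round(4))
save(cv2.resize(c["img"][180:300,200:380],None,fx=4,fy=4),"vialc.png")
E
```

```text
32 [[0.4303 0.2183 0.1034]
 [0.4328 0.2191 0.1284]
 [0.4353 0.2232 0.1303]]
```

View pics/vialc.png

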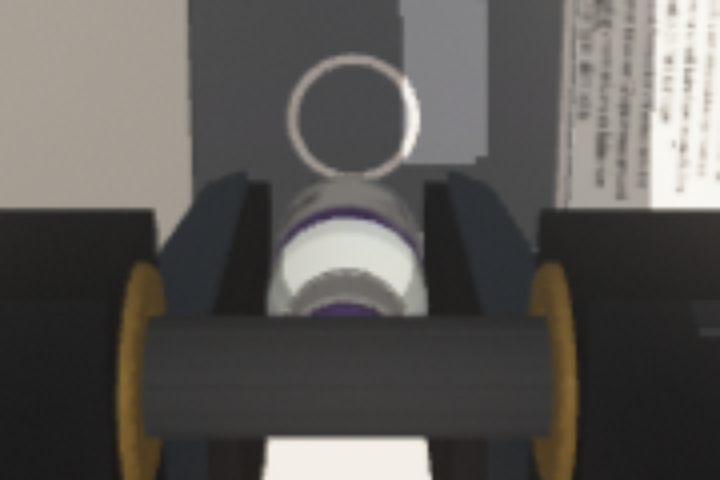

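The vial is upright in the grip and the circle shows at crop (354,118). I check the circle's world position.

```bash
python3 - <<'E'
from h import *
c,P,_=cam("wrist")
print([(P[v,u]*1000).round(1).tolist() for u,v in [(288,194),(288,224),(273,209),(303,209)]])
E
```

```text
[[434.3, 225.7, 4.4], [433.8, 222.6, 85.3], [421.4, 213.1, 4.8], [446.9, 212.4, 3.6]]
```

```bash
python3 -m jog '[0.001,0,0.04,0,255, 0.001,0,0.07,0,255, 0.001,0,0.085,0,255, 0.001,0,0.085,0,255, 0.001,0,0.085,0,150, 0.001,0,0.085,0,150, 0.001,0,0.085,0,150, 0.001,0,0.085,0,150, 0.001,0,0.04,0,150, 0.001,0,-0.01,0,150]'; python3 -m jog '[0,0,-0.05,0,100, 0,0,-0.05,0,50, 0,0,-0.05,0,50]'; python3 go.py 675 -220 150 -19.5; python3 go.py 675 -220 150 70.5;
```

```text
t: 21.4
tcp_pos: [0.4328, 0.2116, 0.1232]
tcp_rot: [[0.017, 1.0, -0.004], [1.0, -0.017, -0.001], [-0.001, -0.003, -1.0]]
contact_force: [2.0, 0.7, 0.3]
gripper_width: 0.0373
gripper_force: 0.0
t: 21.7
tcp_pos: [0.4345, 0.2122, 0.1743]
tcp_rot: [[0.017, 1.0, 0.003], [1.0, -0.017, 0.001], [0.001, 0.003, -1.0]]
contact_force: [-0.1, 0.4, -0.5]
gripper_width: 0.059
gripper_force: 0.0
shift [-0.428   0.2478  0.0246] turn 0.323 q6 0.35 dist 0.495
shift [-0.428   0.2478  0.0246] turn -1.247 q6 0.35 dist 0.495
```

```bash
python3 go.py 675 -167 100 70.5; python3 -m jog '[-0.373,0.247,0.07,-1.247,0, -0.373,0.247,0.03,-1.247,0, -0.373,0.247,0.03,-1.247,0, -0.373,0.247,0.03,-1.247,0, -0.373,0.247,0.03,-1.247,0, -0.373,0.247,0.03,-1.247,0, -0.373,0.247,0.03,-1.247,0, -0.373,0.247,0.03,-1.247,0, -0.373,0.247,0.03,-1.247,0, -0.373,0.247,0.03,-1.247,0]';python3 go.py 675 -167 100 70.5; python3 look.py wrist,top 12 swab_pack,vial,wrapped_syringe
```

```text
shift [-0.3751  0.2467  0.0747] turn -1.247 q6 0.35 dist 0.455
t: 22.7
tcp_pos: [0.675, -0.1683, 0.1406]
tcp_rot: [[-0.944, 0.33, -0.002], [0.33, 0.944, 0.0], [0.002, -0.0, -1.0]]
contact_force: [-0.3, -0.1, -0.3]
gripper_width: 0.0913
gripper_force: 0.0
shift [0.0004 0.0012 0.0406] turn 0.004 q6 -1.56 dist 0.041
wrist
swab_pack 0.61 rect [264, 178, 315, 234] ctr mm 676 -167 size 52 50 long-axis deg 159.5 z mm [ 7.  9. 10.]
vial 0.23 rect [263, 180, 317, 234] ctr mm 674 -167 size 51 49 long-axis deg 70.8 z mm [ 7.  9. 10.]
top
```

```bash
python3 -m jog '[0,0.001,0.05,0,0, 0,0.001,0.1,0,0, 0,0.001,0.1235,0,0, 0,0.001,0.1235,0,0, 0,0.001,0.1235,0,255, 0,0.001,0.1235,0,255, 0,0.001,0.1235,0,255, 0,0.001,0.1235,0,255, 0,0.001,0.1235,0,255, 0,0.001,0.1235,0,255]' 15; python3 -m jog '[0,0,0,0,255, 0,0,-0.04,0,255, 0,0,-0.09,0,255, 0,0,-0.12,0,255, 0,0,-0.12,0,255]'; python3 go.py 437 321.6 130 89
```

```text
t: 24.1
tcp_pos: [0.6749, -0.1643, 0.0197]
tcp_rot: [[-0.942, 0.334, 0.0], [0.334, 0.942, -0.0], [-0.0, -0.0, -1.0]]
contact_force: [-1.2, -0.1, 2.1]
gripper_width: 0.0487
gripper_force: 14.9
t: 24.6
tcp_pos: [0.6772, -0.165, 0.1446]
tcp_rot: [[-0.942, 0.334, 0.007], [0.334, 0.942, -0.002], [-0.008, 0.0, -1.0]]
contact_force: [-0.3, -0.6, -0.3]
gripper_width: 0.0483
gripper_force: 14.7
shift [0.3891 0.3783 0.0117] turn -0.323 q6 -1.55 dist 0.543
```

```bash
python3 -m jog '[0.388,0.378,0.01,-0.323,255, 0.388,0.378,0.01,-0.323,255, 0.388,0.378,0.01,-0.323,255, 0.388,0.378,0.01,-0.323,255, 0.388,0.378,0.01,-0.323,255, 0.388,0.378,0.01,-0.323,255, 0.388,0.378,0.01,-0.323,255, 0.388,0.378,0.01,-0.323,255, 0.388,0.378,0.01,-0.323,255, 0.388,0.378,0.01,-0.323,255]'; python3 -m jog '[0,0,0,0,255]'; python3 go.py 437 321.6 24 89;
```

```text
t: 25.6
tcp_pos: [0.4525, 0.2857, 0.1297]
tcp_rot: [[-1.0, 0.018, -0.001], [0.018, 1.0, -0.0], [0.001, -0.0, -1.0]]
contact_force: [1.6, 0.0, -0.7]
gripper_width: 0.0484
gripper_force: 14.7
t: 25.7
tcp_pos: [0.4508, 0.2885, 0.1296]
tcp_rot: [[-1.0, 0.013, -0.002], [0.013, 1.0, 0.0], [0.002, 0.0, -1.0]]
contact_force: [0.6, -0.4, 0.2]
gripper_width: 0.0483
gripper_force: 14.7
shift [0.014  0.0329 0.1056] turn 0.004 q6 -1.1 dist 0.112
```

```bash
python3 look.py wrist,top,scene 13 swab_pack,vial,wrapped_syringe,drawup_board,filled_syringe,black_pen
```

```text
wrist
swab_pack 0.8 rect [241, 211, 334, 299] ctr mm 477 295 size 124 68 long-axis deg 3.6 z mm [116. 119. 120.]
vial 0.71 rect [180, 177, 215, 209] ctr mm 431 216 size 22 18 long-axis deg 34.0 z mm [13. 38. 52.]
wrapped_syringe 0.58 rect [191, 243, 376, 256] ctr mm 452 284 size 166 75 long-axis deg 90.6 z mm [ 5. 14. 15.]
drawup_board 0.61 rect [145, 151, 395, 259] ctr mm 445 273 size 224 94 long-axis deg 87.4 z mm [3. 4. 5.]
top
vial 0.66 rect [350, 224, 430, 298] ctr mm 457 -264 size 188 134 long-axis deg 76.7 z mm [2. 5. 8.]
wrapped_syringe 0.76 rect [183, 230, 213, 245] ctr mm 498 207 size 71 37 long-axis deg 90.4 z mm [12. 15. 18.]
drawup_board 0.75 rect [130, 222, 219, 279] ctr mm 465 265 size 208 130 long-axis deg 88.8 z mm [2. 5. 8.]
filled_syringe 0.76 rect [363, 235, 427, 254] ctr mm 489 -268 size 159 17 long-axis deg 76.3 z mm [ 8. 13. 16.]
black_pen 0.59 rect [184, 229, 213, 244] ctr mm 498 209 size 74 38 long-axis deg 88.9 z mm [12. 15. 18.]
black_pen 0.51 rect [365, 267, 419, 281] ctr mm 423 -257 size 123 12 long-axis deg 77.4 z mm [ 8. 13. 16.]
black_pen 0.51 rect [36
[... 253 characters left out ...]
e 17 16 long-axis deg 19.7 z mm [10. 33. 52.]
wrapped_syringe 0.68 rect [157, 267, 241, 330] ctr mm 481 267 size 203 101 long-axis deg 88.6 z mm [ 5. 14. 16.]
drawup_board 0.61 rect [153, 274, 269, 361] ctr mm 466 274 size 220 130 long-axis deg 88.3 z mm [1. 4. 6.]
drawup_board 0.45 rect [345, 179, 384, 201] ctr mm 492 -276 size 135 27 long-axis deg 82.7 z mm [ 4. 11. 15.]
filled_syringe 0.76 rect [338, 180, 385, 199] ctr mm 489 -274 size 166 20 long-axis deg 79.7 z mm [ 5. 11. 15.]
black_pen 0.63 rect [366, 193, 397, 212] ctr mm 422 -256 size 112 10 long-axis deg 76.7 z mm [ 8. 12. 15.]
black_pen 0.3 rect [337, 177, 383, 199] ctr mm 493 -269 size 156 29 long-axis deg 80.5 z mm [ 5. 11. 15.]
```

View pics/wrist13.png

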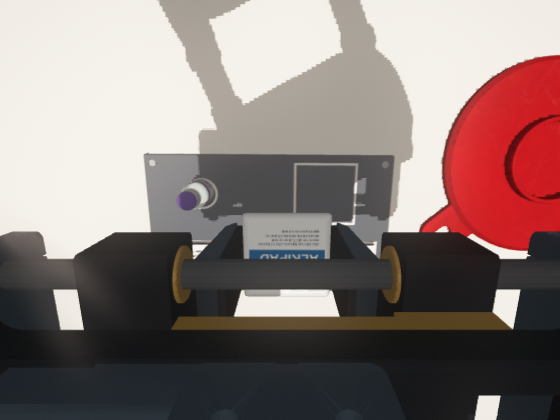

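The swab pack is held and the square outline is at (326,193); the vial stands on its circle at (205,190). I lower the pack at its target.

```bash
python3 -m jog '[0.014,0.033,0,0,255, 0.014,0.033,0.05,0,255, 0.014,0.033,0.09,0,255, 0.014,0.033,0.1055,0,255, 0.014,0.033,0.1055,0,255, 0.014,0.033,0.1055,0,90, 0.014,0.033,0.1055,0,90, 0.014,0.033,0.1055,0,90, 0.014,0.033,0.08,0,90, 0.014,0.033,0.03,0,90]'; python3 -m jog '[-0.05,-0.01,-0.05,0,90, -0.1,-0.06,-0.1,0,90, -0.13,-0.11,-0.15,0,90, -0.13,-0.11,-0.17,0,90, -0.13,-0.11,-0.17,0,90]'; python3 look.py wrist,top,scene 14; python3 st.py
```

```text
t: 27.75
tcp_pos: [0.4392, 0.3166, 0.0994]
tcp_rot: [[-1.0, 0.018, -0.004], [0.018, 1.0, -0.002], [0.004, -0.002, -1.0]]
contact_force: [0.9, 0.2, 1.4]
gripper_width: 0.0588
gripper_force: 0.0
t: 28.25
tcp_pos: [0.5693, 0.2037, 0.273]
tcp_rot: [[-1.0, 0.018, 0.002], [0.018, 1.0, 0.0], [-0.002, 0.0, -1.0]]
contact_force: [0.8, -0.0, -0.0]
gripper_width: 0.059
gripper_force: 0.0
wrist
wrapped_syringe 0.57 rect [259, 117, 417, 145] ctr mm 499 269 size 194 38 long-axis deg 89.0 z mm [13. 14. 16.]
black_pen 0.46 rect [251, 46, 433, 157] ctr mm 465 272 size 221 129 long-axis deg 89.0 z mm [3. 4. 5.]
vial 0.54 rect [284, 62, 303, 83] ctr mm 434 213 size 21 17 long-axis deg 88.1 z mm [22. 45. 52.]
swab_pack 0.75 rect [357, 60, 398, 104] ctr mm 440 316 size 50 50 long-axis deg 89.2 z mm [10. 13. 14.]
drawup_board 0.82 rect [251, 46, 434, 157] ctr mm 467 273 size 224 132 long-axis deg 88.8 z mm [3. 4. 5.]
top
wrapped_syringe 0.6 rect [188, 228, 212, 245] ctr mm 498 204 size 64 38 long-axis deg 88.0 z mm [12. 15. 18.]
black_pen 0.7 rect [367, 268, 417, 283] ctr mm 423 -260 size 124 12 long-axis
[... 671 characters left out ...]
.]
vial 0.45 rect [239, 286, 250, 304] ctr mm 443 215 size 42 20 long-axis deg 174.7 z mm [ 9. 32. 51.]
swab_pack 0.65 rect [186, 316, 220, 339] ctr mm 444 316 size 56 53 long-axis deg 174.2 z mm [ 9. 12. 15.]
swab_pack 0.18 rect [159, 270, 243, 329] ctr mm 506 267 size 203 50 long-axis deg 89.2 z mm [11. 14. 16.]
drawup_board 0.83 rect [149, 264, 271, 365] ctr mm 469 273 size 221 135 long-axis deg 88.6 z mm [1. 4. 6.]
injection_board 0.81 rect [328, 176, 411, 226] ctr mm 461 -260 size 189 140 long-axis deg 77.0 z mm [1. 4. 7.]
29.45 [0.5686 0.2052 0.2703] [[-1.0, 0.018, 0.0], [0.018, 1.0, 0.0], [-0.0, 0.0, -1.0]] yaw y-axis deg 89.0 0.059590122809787434 [ 0.25  0.43  1.34 -0.    1.37 -1.31]
```

View pics/wrist14.png

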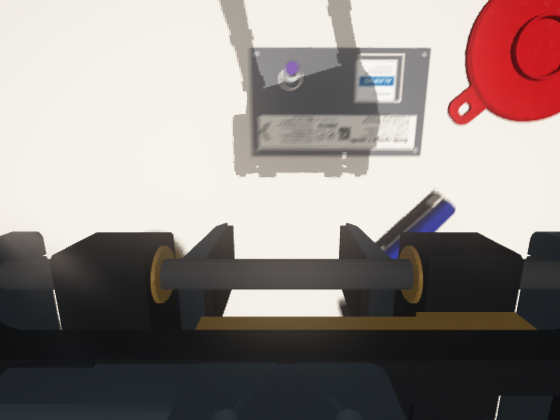

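The larger board is right: pouch, vial and swab pack are all in their outlines. I check the smaller board in the top and scene pictures.

```bash
python3 - <<'E'
import cv2,numpy as np
a=cv2.resize(cv2.imread('pics/top14.png')[215:305,345:440],(400,380),interpolation=cv2.INTER_CUBIC)
b=cv2.resize(cv2.imread('pics/scene14.png')[165:235,320:420],(400,380),interpolation=cv2.INTER_CUBIC)
cv2.imwrite('pics/inj.png',np.hstack([a,b]))
E
```

```text
(no output)
```

View pics/inj.png

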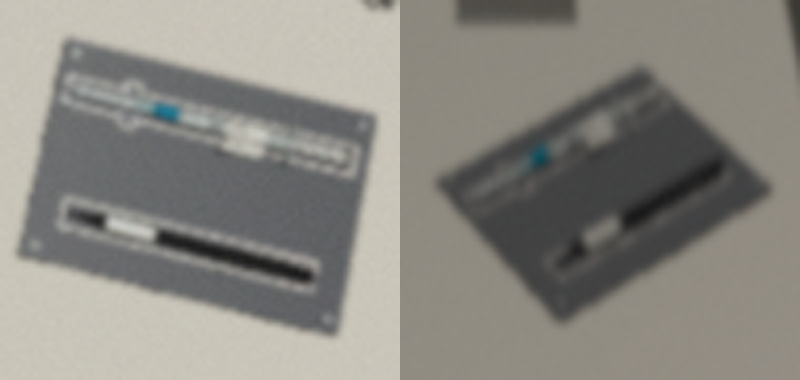

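The syringe (from (70,90) to (350,160) in the left crop) and the pen (from (65,215) to (315,275)) both lie inside their outlines.

```bash
python3 -c "
from rig import finish_job; print(finish_job())"
```

```text
the job is handed in; nothing more can be done
None
```

I placed all five things on their outlines and handed the job in at about 29 s; the last measurements put each within tolerance, with the swab pack furthest off at about 6 mm of the 12 mm allowed, but the hand-in gave no verdict.

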